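# Close the lead pot and hold the survey probe on its lid for a contact reading

## Robot

A 6-joint arm with a two-finger parallel gripper is mounted at the origin on the work surface. World frame = base frame: x ahead of the robot, y to its left, z up, the work surface at z = 0. Lengths are in m, angles in rad, forces in N, time in s.
With the tool pointing down it reaches from about 0.225 to 0.875 m from the base axis. Payload 3.4 kg.
Tool frame: the origin (TCP) lies at the very end of the fingers, on their centre line; the grasp point (between the pads) lies 19 mm behind it; z points along the fingers, y is the direction in which the jaws open and shut (so a half turn about z gives the same grasp; the last joint's range is limited). The gripper opens to 85 mm and grips with 20 to 120 N. Pads are 22 mm wide; open, the fingers measure 114 mm over their backs; the gripper's body (76 mm by 85 mm) begins 54 mm behind the grasp point. The pads swing forward as they close: fully open they stand 13 mm farther back than shut.
Start: joints at [1.045, 0.276, 1.505, -0, 1.361, -0.121], TCP at [0.226, 0.529, 0.231] pointing down, gripper open.
Joint ranges: [-2.89, 2.89], [-0.75, 2.08], [0.22, 2.7], [-1.18, 4.32], [0.11, 2.71], [-2.7, 2.7]. Speed limits (rad/s): [2.57, 2.57, 3.14, 3.14, 3.14, 3.14].

## Interface

Orientations are given as a unit quaternion [w, x, y, z].
In Python, from rig import telemetry, imaging, manip, finder gives the robot as it stands.
- The arm moves only by the tool arm_command, never from a script. Its argument "steps" is a list of rows, each a list of 3 entries, a list of its own where there are three numbers: the turn, a rotation vector about the world's x, y, z in rad, then the shift along the world's x, y, z in mm, then the closure in counts, from 0 (fully open) to 255 (shut). In form: [[[rx, ry, rz], [dx, dy, dz], grip], ...]. A call has 1 to 20 rows; each row shifts and turns the commanded pose from where the row before left it; what a row does not reach is not made up. A row lasts 1/8 s, in which the tool goes at most 62.5 mm and 10.7 degrees, less where a joint would pass 70% of its speed; a pose out of reach is approached as far as the arm can. A call is refused whole if a number of a shift passes 62.5 or a number of a turn 0.188, either way. A call with a gripper value outside its range is refused whole. The fingers move at their own pace and stop on an object; "newtons" is the grip in N (left out, the last holds). Time passes only in rows, so rows that do not move let the fingers close. It gives the time, the measured TCP pose, the force and the opening at its end, in the units of the state.
- telemetry.get_state(): the state, without advancing time (a new reading comes with each control period).
- imaging.get_image(name): name is "side" or "top" or "wrist"; returns the picture (400x640x3 uint8, blue, green, red); there is no depth.
- imaging.camera_params(name): a dict with "intrinsics" (3x3 intrinsics, pixels), "D" ([k1, k2, p1, p2, k3] as OpenCV has them; the pictures are not rectified), "R" (3x3) and "t" (3): a world point X has camera coordinates R X + t. Camera axes: x right, y down, z forward; pixel columns grow to the right and rows downward; lengths in m; the calibration is good to about 2 mm. A picture is of the moment at which its call begins: read the wrist's pose just before it. camera_params takes no time and is no camera call; for the wrist camera it gives the pose at the moment of the call.
- manip.sign_off(): hands the job in, once; it reports no verdict.
Trained networks look in the newest picture that a camera, given by its name, has taken for a name from the list of things; names that differ only in an ending like _2 or _b are one class to them, and where a whole thing is asked for, a point or a joint stands for the part that bears it (a point fixed in the world has none). Each returns a list of dicts, best first, with "score" (0 to 1); they miss things now and then, are a little off and sometimes report something else, mostly with a low value. They report only what shows in the picture. A call takes as long as a camera call. They do not tell look-alikes from the thing itself.
- finder.cut_out(camera, thing): "pixels" (400x640 bool, what is visible of it) and "extent" ([left, top, width, height] in pixels, round what is visible of it).
The state is a dict: "clock": time; "qpos": joint angles; "qd": joint speeds; "effort": joint torques, N m; "position": TCP position; "ee_rot": TCP orientation; "contact_force": force on the tool from outside, world axes, zero at the start; "moment": the same for the moment, N m; "width": finger opening in m.
Only numpy, scipy, OpenCV 4.12 (cv2) and the standard library are available. Lean on these libraries where they do the work, as an engineer would, in place of code of your own. Each camera call takes 0.05 s, during which the arm holds its last target.

## Task

Put the lid on the lead pot that holds the sample vial: lower it on, do not drop it, so that it sits fully home and level. Then take the survey probe from its stand for the contact reading: hold it upright with its nose over the black dot on the lid, so that the dot is fully covered, pressing so lightly that the sprung rubber guard gives a little but is not pushed to its stop. Finish while still holding it there, and leave the pot where it stands and the dish, the bottle and the other vial alone.

Things in the scene. Friction and masses are not known exactly. Their poses are not given: they have to be found in the camera images.
- pot: Round open pot of painted lead, dark grey with a yellow band, loose, 1.7 kg, standing upright on the bench. Outside diameter 60 mm, height 75 mm, bore diameter 36 mm, wall 12 mm, floor 12 mm thick. Origin: centre of its underside, z up; its rim is 75 mm above the origin.
- vial: Amber sample vial with a white cap, 22 mm across and 46 mm tall, standing loose inside the pot, wholly below the rim; stays there. Origin: centre of its underside.
- lid: Loose yellow lead lid, about 0.6 kg: flat disc 64 mm in diameter, 14 mm thick, on a round grey spigot 32 mm in diameter, 12 mm long, that drops into the pot's bore (2 mm play all round). Starts standing on its spigot, the disc's edge 12 to 26 mm above the bench, to be gripped across that edge at any yaw. Origin: centre of the spigot's underside, z up; when seated it is 63 mm above the pot's origin.
- lid_mark (a point): Centre of the black dot (16 mm in diameter, in a thin white ring) painted in the middle of the lid's flat top; 26 mm above the lid's origin, so 89 mm above the bench when the lid is seated.
- stand: Stand of the survey probe, fixed: round steel foot 90 mm in diameter, 6 mm thick, with an upright grey tube (outside 46 mm, inside 34 mm) whose rim is 50 mm above the bench. Origin: centre of its underside.
- probe: Survey probe, loose, 0.17 kg, 132 mm long, hanging upright in the stand, nose down. Heights above its origin: black rubber guard (30 mm in diameter) 0 to 10 mm, aluminium head (29 mm) to 38 mm, black collar (40 mm) 38 to 44 mm, white handle to 132 mm. Origin: centre of the guard's face when unpressed; z up along its axis. In the stand the origin is 12 mm above the bench.
- probe_grip (a point): Point on the probe's axis in its handle, 95 mm above the probe's origin, where it is best gripped from above. The handle is a bar 30 mm wide along the probe's x and 24 mm along its y (grip it across y), with a small display bulge on its +x face to 21 mm from the axis, 107 to 129 mm above the origin. The probe's collar rests on the tube's rim: lift it straight up 40 mm or more to clear it.
- guard (a joint): How far the probe's sprung guard ring is pushed in, m: 0 free, 0.005 at its stop. The spring takes about 1.2 N per mm, so 6 N at the stop.
- dish: Closed Petri dish with a blue layer, 92 mm across, 19 mm high, loose; leave it. Origin: centre of its underside.
- bottle: White bottle with a blue cap, 40 mm across, 80 mm high, loose; leave it. Origin: centre of its underside.
- spare_vial: Yellow-orange vial with a black cap, 22 mm across, 46 mm high, loose on the bench; leave it. Origin: centre of its underside.
There are look-alikes about, which are no part of the job. There is more than one size of the lid; the job needs the middle-sized.

How it is judged:
On the way, in this order (a step that is already met when the one before it is completed fails the run):
1. the lid, still held, has been lowered into the pot's mouth to within 5 mm of home (horizontal distance between lid and pot below 0.005 m and z of lid in the frame of pot between 0.06 and 0.068 m and contact force between the fingers and lid above 1 N), for 0.05 s.
2. the lid sits home and level on the pot and has been let go (horizontal distance between lid and pot below 0.004 m and z of lid in the frame of pot between 0.061 and 0.065 m and angle between each of lid, pot's own z axis and vertical below 0.04 rad and contact force between each of the arm, the fingers and lid below 0.1 N), for 0.2 s.
At the end, for the whole second after the job is handed in: Lid on the pot within 4 mm of its axis, home within 2 mm, level within 0.04 rad, touched by no finger, vial inside. Fingers hold the probe at rest, upright within 5 degrees, axis within 7 mm of the dot's centre, pressing the lid with 0.5 to 7 N, guard pushed in 0.5 to 4.6 mm (all of step 2 and horizontal distance between vial and pot below 0.02 m and z of vial in the frame of pot below 0.03 m and horizontal distance between probe and lid_mark below 0.007 m and angle between probe's own z axis and vertical below 0.087 rad and z of probe in the frame of lid_mark between -0.01 and 0.01 m and contact force between probe and lid between 0.5 and 7 N and value of joint guard between 0.0005 and 0.0046 m and contact force between the fingers and probe above 3 N and linear speed of probe below 0.02 m/s); the arm keeps its last pose, push and grip.
It fails at once if the probe is pressed or knocked with more than 15 N on the lid (contact force between probe and lid above 15 N).
It fails at once if the pot is shoved more than 20 mm or tipped (distance of pot from where it was at the start of the episode above 0.02 m or angle between pot's own z axis and vertical above 0.2 rad).
It fails at once if the dish, the bottle or the spare vial is disturbed (moved 20 mm or tipped) (distance of any of dish, bottle, spare_vial from where it was at the start of the episode above 0.02 m or angle between any of dish, bottle, spare_vial's own z axis and vertical above 0.3 rad).
It also fails if it takes over 61 s, if anything falls off the work surface, if the arm or the gripper's body presses on something with over 40 N, if the wrist force passes 120 N, or if a joint passes its speed limit or range.

## Working session

There is one attempt and no reset: what is moved stays moved. The work goes in short steps, Python scripts to look and compute and a tool call to move; the robot and the scene stay as the last step left them, time stands still between calls to the robot, and variables do not carry over. Pictures are saved under pics/ and viewed, and the job is handed in when it is done.

Besides the shell and the picture viewer there is one more tool, called after ">>>" as name(argument=value, ...) on one line, values as JSON. arm_command: Moves the arm, as the interface text tells. Its arguments: {"type":"object","properties":{"steps":{"type":"array"},"newtons":{"type":"number"}},"required":["steps"]}

```bash
mkdir -p pics; ls; python3 - <<'E'
from rig import telemetry, imaging, manip, finder
import cv2
for n in ["side","top","wrist"]:
    im=imaging.get_image(n); cv2.imwrite(f"pics/{n}0.png",im)
    p=imaging.camera_params(n); print(n,p)
print(telemetry.get_state())
E
```

```text
pics
side {'intrinsics': array([[377.97081531,   0.        , 321.23218963],
       [  0.        , 377.97081531, 204.20159412],
       [  0.        ,   0.        ,   1.        ]]), 'D': array([-0.0106237,  0.       ,  0.       ,  0.       ,  0.       ]), 'R': array([[ 0.92365761, -0.38321451,  0.00180558],
       [-0.25048598, -0.60729592, -0.7539552 ],
       [ 0.2900231 ,  0.69594418, -0.65692336]]), 't': array([-0.53922048,  0.23377509,  0.72773501])}
top {'intrinsics': array([[481.11503784,   0.        , 316.73253987],
       [  0.        , 481.11503784, 194.51051578],
       [  0.        ,   0.        ,   1.        ]]), 'D': array([-0.0450522,  0.       ,  0.       ,  0.       ,  0.       ]), 'R': array([[ 1.34731423e-03, -9.99992902e-01, -3.51853654e-03],
       [-9.75000147e-01, -5.31803927e-04, -2.22203581e-01],
       [ 2.22200133e-01,  3.72995169e-03, -9.74993943e-01]]), 't': array([0.01985967, 0.604413  , 1.04058237])}
wrist {'intrinsics': array([[313.46791033,   0.        , 321.52563025],
       [  0.        , 313.46791033, 201.71753392],
       [  0.        ,   0.        
[... 263 characters left out ...]
4284, -0.03663572,  0.37909395])}
{'clock': 0.15, 'qpos': array([ 1.04503455e+00,  2.76472753e-01,  1.50584576e+00, -3.12411242e-06,
        1.36072891e+00, -1.20994445e-01]), 'qd': array([ 0.00084232, -0.00067672, -0.00463857, -0.00081586, -0.00064497,
       -0.00043226]), 'effort': array([ 6.05408768e-04, -4.17143869e+01, -2.46032417e+01, -3.04740079e-04,
        7.69123086e-03,  5.84893499e-06]), 'position': array([0.22623631, 0.52818273, 0.23062394]), 'ee_rot': array([-2.29693974e-04,  2.01004540e-01,  9.79590040e-01, -6.90168542e-04]), 'contact_force': array([ 0.20938364,  0.09793351, -0.21020024]), 'moment': array([-0.01370202, -0.04456093, -0.00884855]), 'width': 0.08536529416415757}
```

View pics/top0.png

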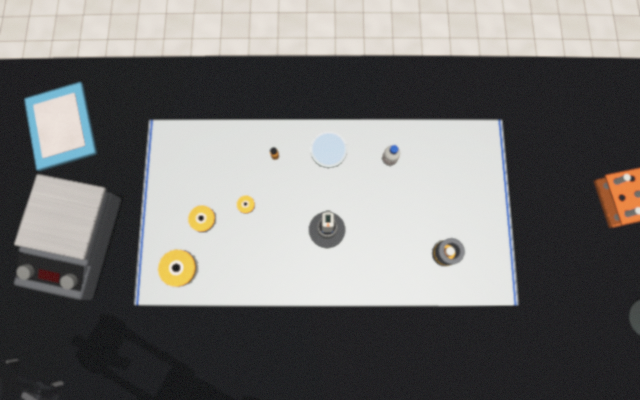

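View pics/side0.png

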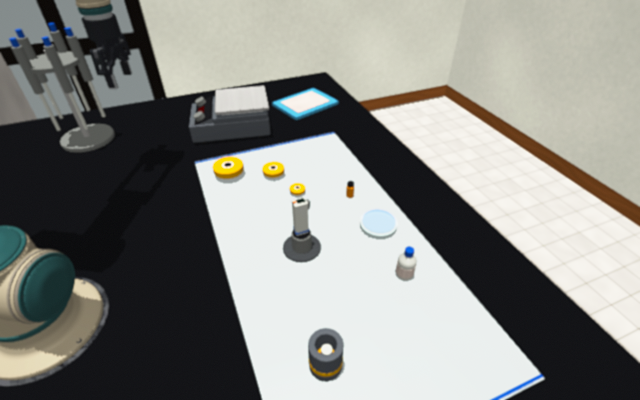

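View pics/wrist0.png

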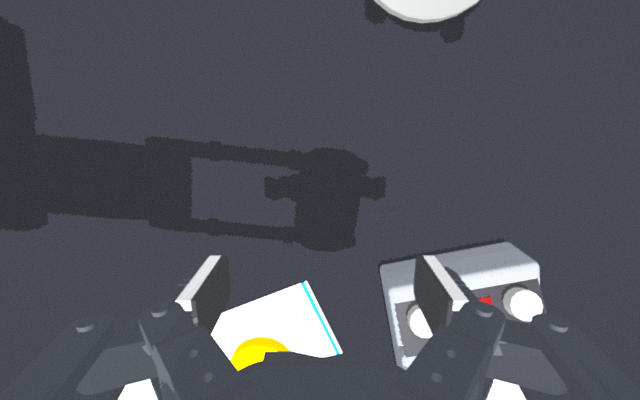

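The top view shows three lids: large at (177,268), middle at (201,218) and small at (246,204). It also shows the probe in its stand at (327,228), the only pot at (449,251), the spare vial at (274,153), the dish at (328,149) and the bottle at (392,154). I'll measure positions and the lid diameters.

```bash
cat > h.py <<'E'
import numpy as np, cv2
from rig import telemetry, imaging, manip, finder
def ray(P,uv):
    uv=np.asarray(uv,float).reshape(-1,1,2)
    n=cv2.undistortPoints(uv,P["intrinsics"],P["D"]).reshape(-1,2)
    d=np.c_[n,np.ones(len(n))]@P["R"]
    return -P["R"].T@P["t"],d
def toz(P,uv,z):
    c,d=ray(P,uv); return (c+d*((z-c[2])/d[:,2])[:,None])
def proj(P,X):
    r,_=cv2.Rodrigues(P["R"]); return cv2.projectPoints(np.asarray(X,float).reshape(-1,1,3),r,P["t"],P["intrinsics"],P["D"])[0].reshape(-1,2)
E
python3 - <<'E'
from h import *
for cam in ["top","side"]:
    im=cv2.imread(f"pics/{cam}0.png"); P=imaging.camera_params(cam)
    hsv=cv2.cvtColor(im,cv2.COLOR_BGR2HSV)
    m=cv2.inRange(hsv,(18,120,120),(35,255,255))
    n,l,s,c=cv2.connectedComponentsWithStats(m)
    for i in range(1,n):
        if s[i,4]<60: continue
        cs,_=cv2.findContours((l==i).astype(np.uint8),cv2.RETR_EXTERNAL,cv2.CHAIN_APPROX_NONE)
        w=toz(P,cs[0].reshape(-1,2),0.022)
        (x,y),r=cv2.minEnclosingCircle(w[:,:2].astype(np.float32)*1000)
        print(cam,s[i],c[i].round(1),"xy",round(x,1),round(y,1),"dia",round(2*r,1))
# tiles
im=cv2.imread("pics/top0.png")
a=cv2.resize(im[170:300,150:280],(520,520),interpolation=cv2.INTER_CUBIC)
cv2.imwrite("pics/crop1.png",a)
b=[cv2.resize(im[y-30:y+30,x-40:x+40],(400,300),interpolation=cv2.INTER_CUBIC) for x,y in [(327,228),(449,251)]]
cv2.imwrite("pics/crop2.png",np.hstack(b))
for t in ["lid","pot","stand","probe","vial","dish","bottle","spare_vial"]:
    for r in finder.cut_out("top",t)[:4]: print(t,round(r["score"],2),r["extent"])
E
```

```text
top [237 196  17  17 171] [245.4 204.2] xy 591.6 191.2 dia 41.2
top [189 206  26  26 412] [201.5 218.3] xy 556.8 295.8 dia 62.3
top [159 250  37  36 856] [177.1 267.8] xy 439.6 347.3 dia 87.0
side [213 157  30  22 466] [227.8 167.7] xy 436.7 353.5 dia 108.8
side [263 162  21  16 247] [273.  169.4] xy 554.7 293.8 dia 75.6
side [290 183  15  12 132] [297.2 188.8] xy 590.8 183.6 dia 49.6
side [310 364  30  12  82] [323.  371.8] xy 468.6 -291.9 dia 50.1
lid 0.78 [185.5, 203.5, 28.6, 28.4]
lid 0.72 [237.3, 196.3, 16.9, 19.1]
pot 0.68 [430.9, 239.2, 33.4, 28.3]
stand 0.75 [310.2, 211.2, 36.2, 37.4]
stand 0.61 [186.8, 205.3, 28.4, 27.4]
probe 0.74 [321.4, 210.4, 13.7, 25.9]
dish 0.97 [312.0, 135.0, 34.0, 34.1]
bottle 0.69 [381.3, 145.0, 19.8, 21.4]
```

View pics/crop1.png

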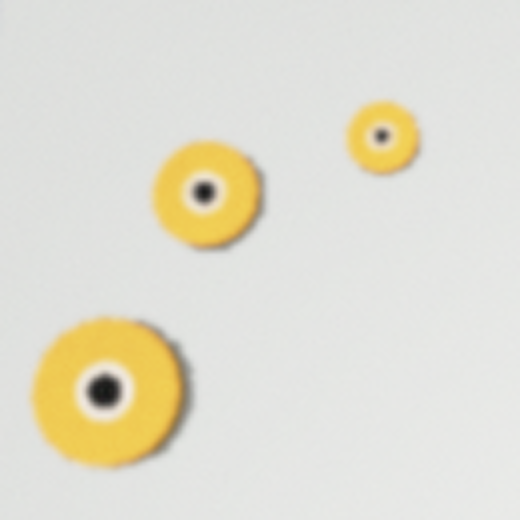

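View pics/crop2.png

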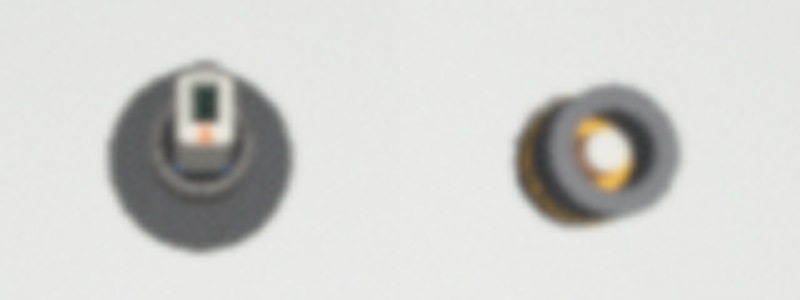

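Fitted diameters are 41, 62 and 87 mm, so the middle lid (64 mm nominal) is the one at (201,218), near (0.556, 0.296). The dish, bottle and spare vial are the things to leave alone, and the crop shows a plain disc with a dot. I'll go above it now.

>>> arm_command(steps=[[[0, 0, -0.087], [40, -28, 0], 0], [[0, 0, -0.087], [40, -28, 0], 0], [[0, 0, -0.087], [40, -28, 0], 0], [[0, 0, -0.087], [40, -28, 0], 0], [[0, 0, -0.087], [40, -28, 0], 0], [[0, 0, 0], [40, -28, -20], 0], [[0, 0, 0], [40, -28, -20], 0], [[0, 0, 0], [40, -30, -20], 0], [[0, 0, 0], [0, 0, 0], 0]])

```text
clock: 1.68
position: [0.5484, 0.2997, 0.169]
ee_rot: [-0.001, 0.41, 0.912, -0.001]
contact_force: [-0.4, 0.5, -0.7]
width: 0.0858
```

```bash
cat > look.py <<'E'
from h import *
import sys
def shot(n,name):
    P=imaging.camera_params(n); im=imaging.get_image(n); cv2.imwrite(f"pics/{name}.png",im); np.save(f"pics/{name}.npy",P,allow_pickle=True); return P,im
E
python3 - <<'E'
from look import *
s=telemetry.get_state(); print(s["clock"],s["position"],s["ee_rot"],s["qpos"].round(2),s["contact_force"])
P,im=shot("wrist","w1"); shot("top","t1"); shot("side","s1")
print(proj(P,[s["position"],[.556,.296,.026]]))
Pt=imaging.camera_params("top");I0=cv2.imread("pics/top0.png")
def blob(im,P,uv,r,f):
    x,y=int(uv[0]),int(uv[1]); m=np.zeros(im.shape[:2],np.uint8); m[y-r:y+r,x-r:x+r]=1
    m&=f(im.astype(int)).astype(np.uint8); mm=cv2.moments(m,True); return mm["m10"]/mm["m00"],mm["m01"]/mm["m00"],mm["m00"]
u=blob(I0,Pt,(201,218),6,lambda a:a.sum(2)<200); print("dot top",u,toz(Pt,[u[:2]],.026))
I0=cv2.imread("pics/side0.png");Ps=imaging.camera_params("side")
u=blob(I0,Ps,(274,168),5,lambda a:a.sum(2)<230); print("dot side",u,toz(Ps,[u[:2]],.026))
E
```

```text
1.675 [0.5483777  0.29970618 0.16904083] [-5.75272250e-04  4.09635344e-01  9.12248041e-01 -1.43732693e-03] [ 0.39  0.39  1.49 -0.    1.26 -0.34] [-0.40339529  0.47438759 -0.72020566]
[[323.0251126  260.308597  ]
 [326.2683057  197.20509793]]
dot top (200.6, 217.8, 5.0) [[0.55706254 0.29648249 0.026     ]]
dot side (272.5, 167.0, 2.0) [[0.55667063 0.298071   0.026     ]]
```

View pics/w1.png

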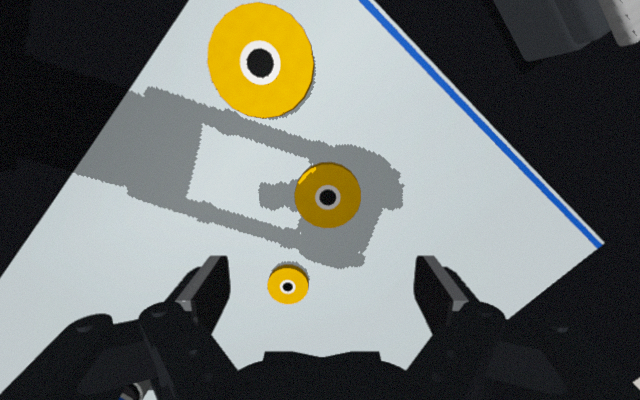

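```bash
python3 - <<'E'
from look import *
P=np.load("pics/w1.npy",allow_pickle=True).item(); im=cv2.imread("pics/w1.png").astype(int)
m=np.zeros(im.shape[:2],np.uint8); m[180:216,310:346]=1; m&=(im.sum(2)<110).astype(np.uint8)
n,l,s,c=cv2.connectedComponentsWithStats(m); i=1+np.argmax(s[1:,4]); print(s[i],c[i],toz(P,[c[i]],.026))
y=cv2.inRange(cv2.cvtColor(im.astype(np.uint8),cv2.COLOR_BGR2HSV),(15,120,60),(35,255,255)); y[:155]=0;y[235:]=0
w=toz(P,np.argwhere(y)[:,::-1],.026); print(cv2.minEnclosingCircle(w[:,:2].astype(np.float32)*1000))
# fingertip: pads in tool frame
q=telemetry.get_state(); T=q["position"]; print("TCP cam",P["R"]@T+P["t"])
w,x,yv,z=q["ee_rot"]
from scipy.spatial.transform import Rotation as Ro
R=Ro.from_quat([x,yv,z,w]).as_matrix(); print(R.round(3)); print("jaw ang",np.degrees(np.arctan2(R[1,1],R[0,1])))
for d in [0,-.005,-.01,-.013,-.02,-.04]:
    print(d,proj(P,[T+R@[0,sg*.0425,d] for sg in(-1,1)]).round(0).tolist(), proj(P,[T+R@[sx,.0425,d] for sx in(-.011,.011)]).round(0).tolist())
a=cv2.resize(im[230:330,180:460].astype(np.uint8),None,fx=2.8,fy=2.8,interpolation=cv2.INTER_CUBIC); cv2.imwrite("pics/c3.png",a)
E
```

```text
[320 190  15  15 170] [327.32352941 197.09411765] [[0.55667206 0.29674429 0.026     ]]
((555.9111328125, 297.7887268066406), 32.21169662475586)
TCP cam [0.0011769  0.02627388 0.15351845]
[[-0.668  0.745 -0.   ]
 [ 0.745  0.668  0.001]
 [ 0.001  0.    -1.   ]]
jaw ang 41.87805428785614
0 [[237.0, 256.0], [411.0, 255.0]] [[409.0, 275.0], [413.0, 234.0]]
-0.005 [[234.0, 260.0], [414.0, 260.0]] [[412.0, 281.0], [416.0, 239.0]]
-0.01 [[231.0, 266.0], [417.0, 265.0]] [[415.0, 286.0], [419.0, 243.0]]
-0.013 [[230.0, 269.0], [419.0, 268.0]] [[417.0, 290.0], [421.0, 246.0]]
-0.02 [[225.0, 277.0], [424.0, 276.0]] [[421.0, 299.0], [426.0, 253.0]]
-0.04 [[208.0, 305.0], [441.0, 305.0]] [[438.0, 330.0], [444.0, 278.0]]
```

View pics/c3.png

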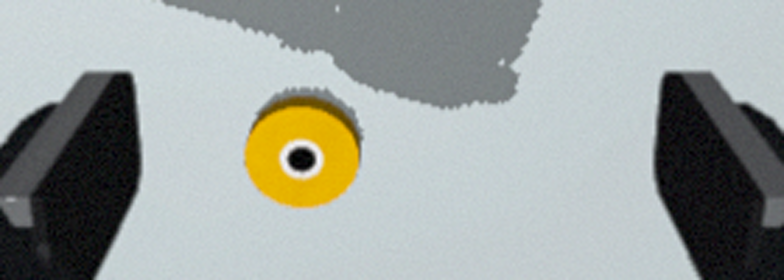

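The wrist view shows the middle lid with its dot at (327,197), 64.4 mm across, centred at (0.5567, 0.2967). The small lid is at (288,285) and the large one at (260,62), both clear of the jaws. Fully open, the fingertips sit about 13 to 18 mm behind the TCP. I'll descend now.

>>> arm_command(steps=[[[0, 0, 0], [8, -3, -20], 0], [[0, 0, 0], [0, 0, -40], 0], [[0, 0, 0], [0, 0, -50], 0], [[0, 0, 0], [0, 0, -35], 0], [[0, 0, 0], [0, 0, -10], 0], [[0, 0, 0], [0, 0, 0], 0], [[0, 0, 0], [0, 0, 0], 0]], newtons=60)

```text
clock: 2.7
position: [0.5557, 0.3005, 0.0184]
ee_rot: [0.001, 0.407, 0.913, 0.001]
contact_force: [0.4, 0.0, 0.4]
width: 0.0856
```

```bash
python3 - <<'E'
from look import *
s=telemetry.get_state(); print(s["clock"],s["position"],s["contact_force"])
P,im=shot("wrist","w2"); im=im.astype(int)
n,l,st,c=cv2.connectedComponentsWithStats((im.sum(2)<110).astype(np.uint8)[:,:]); 
print([(st[i].tolist(),c[i].round(1).tolist(),toz(P,[c[i]],.026).round(4).tolist()) for i in range(1,n) if 100<st[i,4]<4000])
E
```

```text
2.7 [0.55568121 0.30053008 0.01839202] [0.43918104 0.03465548 0.35598374]
[([132, 0, 57, 23, 940], [161.9, 8.8], [[0.4384, 0.3408, 0.026]]), ([304, 260, 32, 28, 697], [319.6, 273.7], [[0.5566, 0.297, 0.026]])]
```

View pics/w2.png

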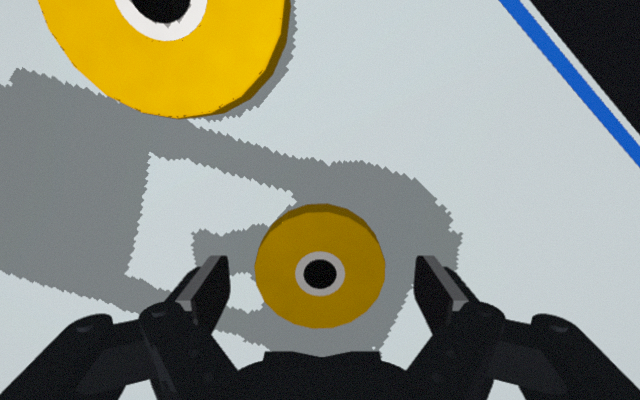

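The lid sits between the open fingers at (320,274), about 1 to 2 mm off the jaw centre at (322,277). I'll go down and close.

>>> arm_command(steps=[[[0, 0, 0], [1, -2.5, -12], 0], [[0, 0, 0], [0, 0, -8], 0], [[0, 0, 0], [0, 0, 0], 0], [[0, 0, 0], [0, 0, 0], 40], [[0, 0, 0], [0, 0, 0], 90], [[0, 0, 0], [0, 0, 0], 140], [[0, 0, 0], [0, 0, 0], 200], [[0, 0, 0], [0, 0, 0], 255], [[0, 0, 0], [0, 0, 0], 255]], newtons=60)

```text
clock: 3.88
position: [0.5564, 0.2976, -0.0029]
ee_rot: [0.001, 0.408, 0.913, 0.001]
contact_force: [0.6, 0.5, 5.5]
width: 0.0621
```

```bash
python3 - <<'E'
from look import *
s=telemetry.get_state(); print(s["clock"],s["position"],s["contact_force"],s["width"])
P,im=shot("wrist","w3")
# pot from the first pictures: rim outer fit
for cam in ["top","side"]:
    I=cv2.imread(f"pics/{cam}0.png"); P=imaging.camera_params(cam); x,y={"top":(449,251),"side":(325,352)}[cam]
    cv2.imwrite(f"pics/pot_{cam}.png",cv2.resize(I[y-35:min(y+35,400),x-40:x+40],None,fx=8,fy=8,interpolation=cv2.INTER_CUBIC))
E
```

```text
3.875 [ 0.55636412  0.29755726 -0.0028688 ] [0.60351294 0.49320944 5.54654552] 0.062116211569226934
```

View pics/w3.png

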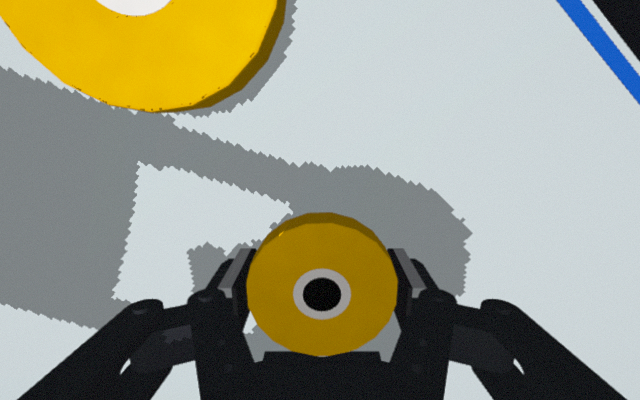

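View pics/pot_top.png

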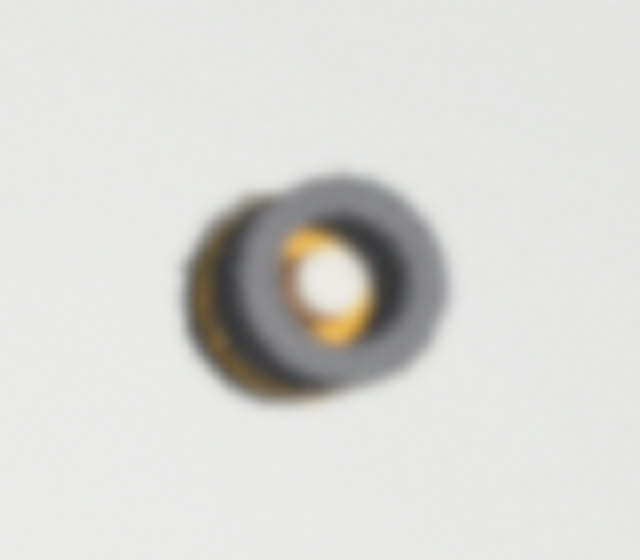

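View pics/pot_side.png

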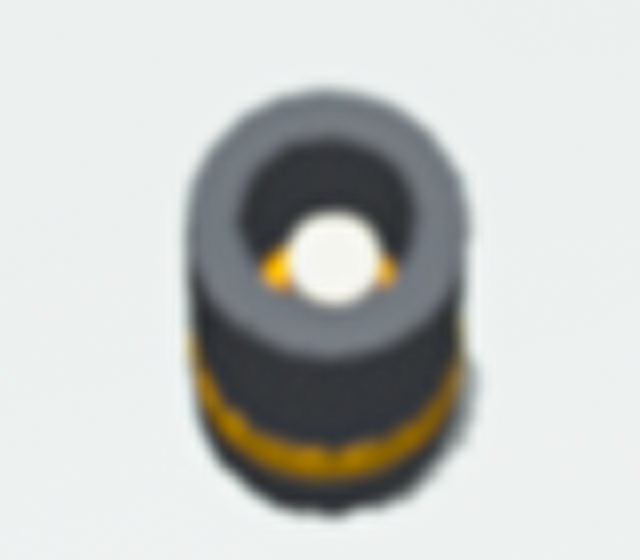

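```bash
python3 - <<'E'
from look import *
P=imaging.camera_params("top"); print(toz(P,[[409+343.5/8-.44,216+280/8-.44]],.075))
print(toz(P,[[409+343/8,216+175/8],[409+343/8,216+385/8]],.075))
P=imaging.camera_params("side"); print(toz(P,[[285+188/8-.44,317+222/8-.44],[285+467/8-.44,317+222/8-.44],[285+327/8-.44,317+88/8-.44],[285+327/8-.44,317+357/8-.44]],.075))
P=imaging.camera_params("top"); print("probe foot",toz(P,[[327,231]],.006), "stand rim")
E
```

```text
[[ 0.47436683 -0.28125286  0.075     ]]
[[ 0.50290891 -0.28377519  0.075     ]
 [ 0.44418358 -0.28035518  0.075     ]]
[[ 0.44762657 -0.27142449  0.075     ]
 [ 0.50051831 -0.29331363  0.075     ]
 [ 0.48590335 -0.25424022  0.075     ]
 [ 0.46278427 -0.30868077  0.075     ]]
probe foot [[ 0.52888989 -0.00404561  0.006     ]] stand rim
```

>>> arm_command(steps=[[[0, 0, 0], [0, 0, 5], 255], [[0, 0, 0], [0, 0, 15], 255], [[0, 0, 0], [0, 0, 40], 255], [[0, 0, 0], [0, 0, 50], 255], [[0, 0, 0], [0, 0, 50], 255], [[0, 0, 0], [0, 0, 40], 255], [[0, 0, 0], [0, 0, 0], 255]], newtons=60)

```text
clock: 4.8
position: [0.5571, 0.2977, 0.1999]
ee_rot: [0.003, 0.408, 0.913, 0.003]
contact_force: [0.1, 0.9, -7.8]
width: 0.0616
```

```bash
python3 - <<'E'
from look import *
s=telemetry.get_state(); print(s["clock"],s["position"],s["contact_force"],s["width"])
P,im=shot("wrist","w4"); shot("side","s4")
E
```

```text
4.8 [0.55710458 0.29768013 0.19993239] [ 0.06519447  0.92120976 -7.76794401] 0.061593996068970466
```

View pics/w4.png

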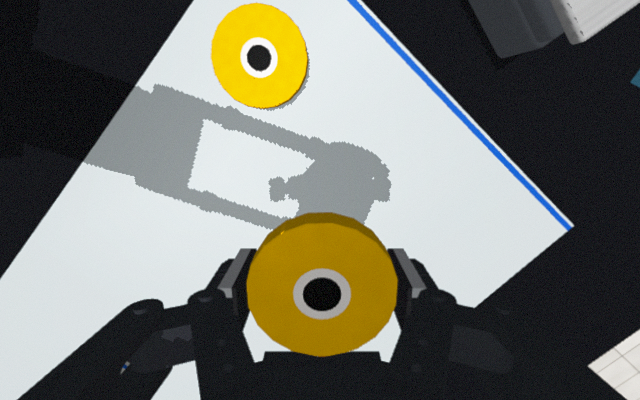

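View pics/s4.png

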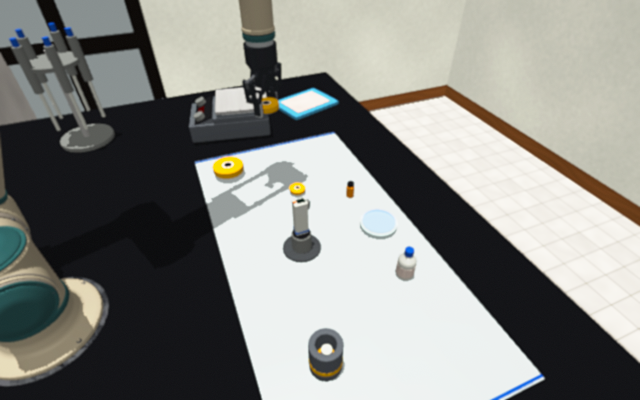

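The lid is held and looks level in the wrist view (dot at (322,294)). The pot estimates agree at about (0.474, -0.2815). I'll move to a spot beside the pot where the wrist camera sees its rim.

>>> arm_command(steps=[[[0, 0, 0], [-1, -20, 0], 255], [[0, 0, 0], [-2, -45, 0], 255], [[0, 0, 0], [-3, -58, 0], 255], [[0, 0, 0], [-3, -58, 0], 255], [[0, 0, 0], [-3, -58, 0], 255], [[0, 0, 0], [-3, -58, 0], 255], [[0, 0, 0], [-3, -58, 0], 255], [[0, 0, 0], [-3, -58, 0], 255], [[0, 0, 0], [-3, -58, 0], 255], [[0, 0, 0], [-3, -58, 0], 255], [[0, 0, 0], [-3, -58, 0], 255], [[0, 0, 0], [0, -36, 0], 255], [[0, 0, 0], [0, -16, 0], 255], [[0, 0, 0], [0, 0, 0], 255], [[0, 0, 0], [0, 0, 0], 255]])

```text
clock: 6.78
position: [0.5249, -0.3401, 0.1956]
ee_rot: [-0.001, 0.407, 0.913, 0.001]
contact_force: [-0.2, 0.3, -6.4]
width: 0.0622
```

```bash
python3 - <<'E'
from look import *
s=telemetry.get_state(); print(s["clock"],s["position"],s["ee_rot"],s["contact_force"],s["width"],s["qpos"])
P,im=shot("wrist","w5"); print(proj(P,[.4742,-.2815,.075]))
E
```

```text
6.775 [ 0.52486157 -0.34012351  0.19556424] [-1.23678609e-03  4.07339051e-01  9.13275765e-01  8.63389484e-04] [-0.17016839  0.30829598 -6.41230319] 0.06221449732219571 [-6.86771849e-01  3.73304547e-01  1.44841839e+00  1.04427752e-03
  1.32271160e+00 -1.41874795e+00]
[[324.23136086 102.49519272]]
```

View pics/w5.png

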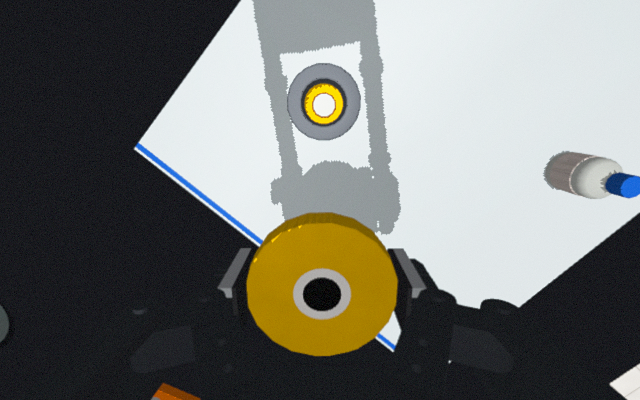

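```bash
python3 - <<'E'
from look import *
from scipy.optimize import least_squares
P=np.load("pics/w5.npy",allow_pickle=True).item(); im=cv2.imread("pics/w5.png"); g=cv2.GaussianBlur(cv2.cvtColor(im,cv2.COLOR_BGR2GRAY),(3,3),0).astype(float)
from scipy.ndimage import map_coordinates
th=np.linspace(0,2*np.pi,120,endpoint=False)
def edge(c,z,r,sgn):
    pts=[]
    for t in th:
        rr=np.arange(r-.006,r+.006,.0002); X=np.c_[c[0]+rr*np.cos(t),c[1]+rr*np.sin(t),np.full(len(rr),z)]
        uv=proj(P,X); v=map_coordinates(g,[uv[:,1],uv[:,0]],order=1); d=np.gradient(v)*sgn
        k=np.argmax(d); 
        if d[k]>2: pts.append(X[k,:2])
    pts=np.array(pts); f=lambda p:np.hypot(pts[:,0]-p[0],pts[:,1]-p[1])-p[2]
    s=least_squares(f,[*c,r],loss="soft_l1",f_scale=.0005); return s.x,len(pts)
c=[.4742,-.2815]
for it in range(3):
    o,n=edge(c,.075,.030,1); c=o[:2]
print("outer",o,n); print("bore",edge(c,.075,.018,-1))
# lid dot / ring
T=telemetry.get_state()["position"]
m=np.zeros(g.shape,np.uint8); m[270:320,295:350]=1; m&=(g<55).astype(np.uint8); n,l,st,cc=cv2.connectedComponentsWithStats(m); i=1+np.argmax(st[1:,4]); print(st[i],cc[i])
for dz in [.024,.027,.029,.031]:
    q=toz(P,[cc[i]],T[2]+dz)[0]; 
    w=toz(P,[[cc[i][0]-st[i][2]/2,cc[i][1]],[cc[i][0]+st[i][2]/2,cc[i][1]], [248,288],[396.5,288]],T[2]+dz)
    print(dz,q,"dot-TCP",(q-T).round(4),"dot dia",np.linalg.norm(w[0]-w[1]),"lid",np.linalg.norm(w[2]-w[3]))
E
```

```text
outer [ 0.47373105 -0.28199394  0.02945769] 120
bore (array([ 0.4742222 , -0.28263559,  0.01528354]), 120)
[304 278  36  32 923] [321.55687974 293.93066089]
0.024 [ 0.52661164 -0.34314433  0.219905  ] dot-TCP [ 0.0014 -0.0031  0.024 ] dot dia 0.01544326050550001 lid 0.06326909544677582
0.027 [ 0.52531496 -0.34170105  0.222905  ] dot-TCP [ 0.0001 -0.0017  0.027 ] dot dia 0.015050150360547063 lid 0.06165857263824941
0.029 [ 0.52445051 -0.34073886  0.224905  ] dot-TCP [-0.0007 -0.0007  0.029 ] dot dia 0.014788076930578452 lid 0.06058489076589859
0.031 [ 0.52358606 -0.33977667  0.226905  ] dot-TCP [-0.0016  0.0003  0.031 ] dot dia 0.014526003500609851 lid 0.059511208893547725
```

```bash
python3 - <<'E'
from look import *
def dot(nm):
    im=cv2.imread(f"pics/{nm}.png"); g=cv2.cvtColor(im,cv2.COLOR_BGR2GRAY)
    m=np.zeros(g.shape,np.uint8); m[270:320,295:350]=1; m&=(g<55).astype(np.uint8); n,l,st,cc=cv2.connectedComponentsWithStats(m); i=1+np.argmax(st[1:,4]); return cc[i],st[i]
L=lambda n:np.load(f"pics/{n}.npy",allow_pickle=True).item()
P3=L("w3");P5=L("w5")
for n in ["w3","w4","w5"]: print(n,dot(n))
X=toz(P3,[dot("w3")[0]],.026)[0]; print("w3 world",X)
c=P3["R"]@X+P3["t"]; 
r=c/c[2]
print("cam",c, "in w5:",P5["R"].T@(c-P5["t"]))
E
python3 - <<'E'
from look import *
for i in range(3):
    s=telemetry.get_state(); print(s["clock"],s["position"]); P,im=shot("wrist","w6_%d"%i); print(-P["R"].T@P["t"])
E
```

```text
w3 (array([321.54358974, 294.07589744]), array([303, 278,  38,  33, 975], dtype=int32))
w4 (array([321.59019812, 293.98748697]), array([303, 278,  38,  33, 959], dtype=int32))
w5 (array([321.53138075, 294.05020921]), array([303, 278,  38,  33, 956], dtype=int32))
w3 world [0.55608812 0.29663034 0.026     ]
cam [7.41227073e-06 3.81182926e-02 1.29553335e-01] in w5: [ 0.52471269 -0.34103894  0.22439453]
6.825 [ 0.52516646 -0.34004897  0.195905  ]
[ 0.47584762 -0.28631249  0.33806695]
6.875 [ 0.52539234 -0.3401369   0.19621606]
[ 0.47599001 -0.28634508  0.33830323]
6.925 [ 0.52554885 -0.34034135  0.19640408]
[ 0.47609139 -0.28647123  0.33846625]
```

```bash
cat > fit.py <<'E'
from look import *
from scipy.optimize import least_squares
from scipy.ndimage import map_coordinates
DC=np.array([7.4e-6,3.812e-2,1.29553e-1])
th=np.linspace(0,2*np.pi,120,endpoint=False)
def edge(P,g,c,z,r,sgn,w=.006):
    pts=[]
    for t in th:
        rr=np.arange(r-w,r+w,.0002); X=np.c_[c[0]+rr*np.cos(t),c[1]+rr*np.sin(t),np.full(len(rr),z)]
        uv=proj(P,X); v=map_coordinates(g,[uv[:,1],uv[:,0]],order=1); d=np.gradient(v)*sgn
        k=np.argmax(d)
        if d[k]>2: pts.append(X[k,:2])
    pts=np.array(pts); f=lambda p:np.hypot(pts[:,0]-p[0],pts[:,1]-p[1])-p[2]
    return least_squares(f,[*c,r],loss="soft_l1",f_scale=.0005).x
def gray(im): return cv2.GaussianBlur(cv2.cvtColor(im,cv2.COLOR_BGR2GRAY),(3,3),0).astype(float)
E
python3 - <<'E'
from fit import *
P=np.load("pics/w6_2.npy",allow_pickle=True).item(); g=gray(cv2.imread("pics/w6_2.png"))
c=[.474,-.282]
for i in range(3): o=edge(P,g,c,.075,.03,1); c=o[:2]
print(o); D=P["R"].T@(DC-P["t"]); print("dot",D,"pot-dot",c-D[:2]); s=telemetry.get_state(); print(s["clock"],s["position"])
g=gray(cv2.imread("pics/top0.png"));P=imaging.camera_params("top"); 
for i in range(3): o=edge(P,g,c,.075,.03,1); c=o[:2]
print("top",o)
g=gray(cv2.imread("pics/side0.png"));P=imaging.camera_params("side"); c=[.474,-.282]
for i in range(3): o=edge(P,g,c,.075,.03,1); c=o[:2]
print("side",o)
E
```

```text
[ 0.47369129 -0.28205493  0.02944271]
dot [ 0.5253485  -0.3412406   0.22527983] pot-dot [-0.05165721  0.05918567]
6.975 [ 0.52565105 -0.34058338  0.19652336]
top [ 0.47323099 -0.27632308  0.03248607]
side [ 0.47302126 -0.28418687  0.03082859]
```

>>> arm_command(steps=[[[0, 0, 0], [-10, 12, 0], 255], [[0, 0, 0], [-20, 23, 0], 255], [[0, 0, 0], [-16, 18, -10], 255], [[0, 0, 0], [-5.5, 6, -25], 255], [[0, 0, 0], [0, 0, -35], 255], [[0, 0, 0], [0, 0, -25], 255], [[0, 0, 0], [0, 0, -8], 255], [[0, 0, 0], [0, 0, 0], 255], [[0, 0, 0], [0, 0, 0], 255], [[0, 0, 0], [0, 0, 0], 255]])

```text
clock: 8.22
position: [0.4746, -0.2834, 0.0945]
ee_rot: [0.001, 0.408, 0.913, -0.0]
contact_force: [-1.0, -0.1, -6.9]
width: 0.062
```

```bash
python3 - <<'E'
from fit import *
s=telemetry.get_state(); print(s["clock"],s["position"],s["ee_rot"],s["contact_force"],s["width"])
P,im=shot("wrist","w7"); D=P["R"].T@(DC-P["t"]); print("dot",D)
_,a=shot("side","s7"); _,b=shot("top","t7")
a=cv2.resize(a[280:400,260:400],(467,400),interpolation=cv2.INTER_CUBIC); b=cv2.resize(b[190:310,390:510],(400,400),interpolation=cv2.INTER_CUBIC)
cv2.imwrite("pics/c7.png",np.hstack([a,b])[:,:800])
E
```

```text
8.225 [ 0.47460423 -0.28339493  0.09446069] [ 1.10688669e-03  4.07662562e-01  9.13131954e-01 -2.11556511e-04] [-0.98576831 -0.14394179 -6.88741982] 0.06197366319977596
dot [ 0.47434594 -0.28424633  0.12332136]
```

View pics/c7.png

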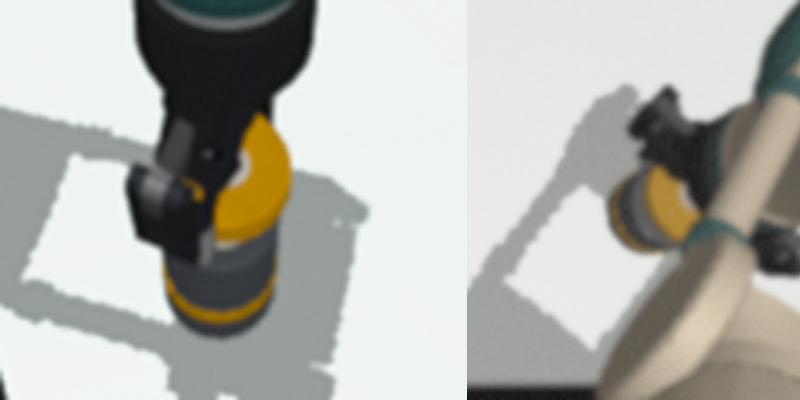

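View pics/w7.png

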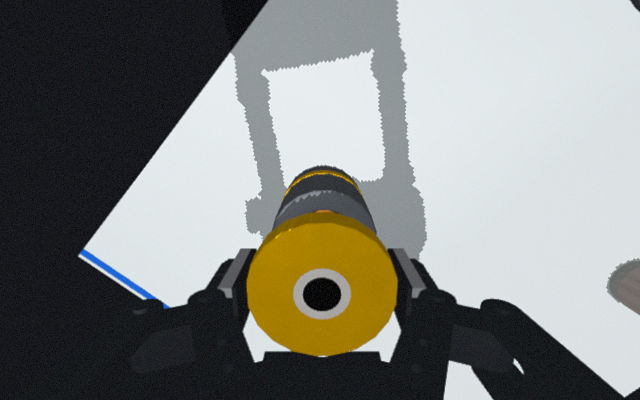

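The lid is directly above the pot mouth with its dot at z = 0.123. The pot's side edges average col 324 and the lid sits at 322, so a correction of about 1 to 2 mm is needed. I'll make it and lower gently.

>>> arm_command(steps=[[[0, 0, 0], [-0.5, 1.5, -6], 255], [[0, 0, 0], [0, 0, -6], 255], [[0, 0, 0], [0, 0, -3], 255], [[0, 0, 0], [0, 0, 0], 255], [[0, 0, 0], [0, 0, 0], 255]])

```text
clock: 9.0
position: [0.4736, -0.2815, 0.0783]
ee_rot: [0.0, 0.408, 0.913, 0.0]
contact_force: [-0.6, -0.9, -7.4]
width: 0.062
```

```bash
python3 - <<'E'
from fit import *
s=telemetry.get_state(); print(s["clock"],s["position"],s["contact_force"],s["moment"],s["width"])
P,im=shot("wrist","w8"); D=P["R"].T@(DC-P["t"]); print("dot",D)
cv2.imwrite("pics/c8.png",cv2.resize(im[140:260,220:420],(800,480),interpolation=cv2.INTER_CUBIC))
E
```

```text
9.0 [ 0.47361511 -0.28154939  0.07834971] [-0.60013166 -0.89505985 -7.44541976] [ 0.00078606 -0.01071166 -0.00494226] 0.06199282221084018
dot [ 0.47339849 -0.28244123  0.1072213 ]
```

View pics/c8.png

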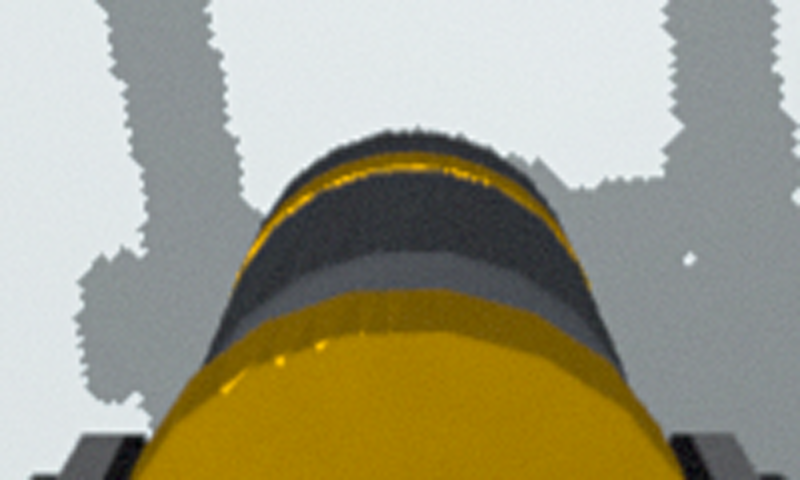

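>>> arm_command(steps=[[[0, 0, 0], [0.4, 0.5, -3], 255], [[0, 0, 0], [0, 0, -3], 255], [[0, 0, 0], [0, 0, -3], 255], [[0, 0, 0], [0, 0, -3], 255], [[0, 0, 0], [0, 0, -2], 255], [[0, 0, 0], [0, 0, 0], 255], [[0, 0, 0], [0, 0, 0], 255]])

```text
clock: 9.93
position: [0.4739, -0.281, 0.0644]
ee_rot: [0.0, 0.408, 0.913, 0.0]
contact_force: [0.0, 0.7, -7.1]
width: 0.0623
```

```bash
python3 - <<'E'
from fit import *
s=telemetry.get_state(); print(s["clock"],s["position"],s["contact_force"],s["moment"],s["width"])
P,im=shot("wrist","w9"); D=P["R"].T@(DC-P["t"]); print("dot",D)
cv2.imwrite("pics/c9.png",cv2.resize(im[140:340,220:420],(600,600),interpolation=cv2.INTER_CUBIC))
E
```

```text
9.925 [ 0.4739338  -0.28103456  0.06438513] [ 2.09084752e-03  6.70827436e-01 -7.09233885e+00] [-0.00079431 -0.05096849 -0.05401199] 0.06231710220901299
dot [ 0.47374144 -0.28188812  0.09325624]
```

View pics/c9.png

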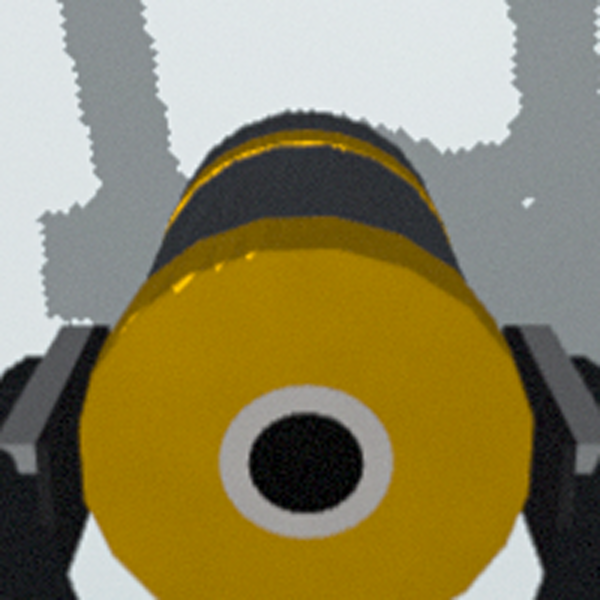

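The spigot is in the bore, the force still reads the full weight, and the dot is at z about 0.093. I'll lower the last few mm.

>>> arm_command(steps=[[[0, 0, 0], [0, 0, -1], 255], [[0, 0, 0], [0, 0, -1], 255], [[0, 0, 0], [0, 0, -1], 255], [[0, 0, 0], [0, 0, -0.5], 255], [[0, 0, 0], [0, 0, 0], 255], [[0, 0, 0], [0, 0, 0], 255]])

```text
clock: 10.72
position: [0.4739, -0.281, 0.0609]
ee_rot: [0.0, 0.408, 0.913, 0.0]
contact_force: [0.2, -0.5, -6.2]
width: 0.0617
```

>>> arm_command(steps=[[[0, 0, 0], [0, 0, -0.5], 255], [[0, 0, 0], [0, 0, -0.5], 255], [[0, 0, 0], [0, 0, 0], 255]])

```text
clock: 11.1
position: [0.4739, -0.281, 0.0602]
ee_rot: [0.0, 0.408, 0.913, -0.0]
contact_force: [-0.6, 0.6, -1.4]
width: 0.0622
```

>>> arm_command(steps=[[[0, 0, 0], [0, 0, -0.2], 255], [[0, 0, 0], [0, 0, 0], 255], [[0, 0, 0], [0, 0, 0], 70], [[0, 0, 0], [0, 0, 0], 40], [[0, 0, 0], [0, 0, 0], 0], [[0, 0, 0], [0, 0, 0], 0], [[0, 0, 0], [0, 0, 0], 0], [[0, 0, 0], [0, 0, 0], 0]])

```text
clock: 12.1
position: [0.4739, -0.281, 0.0596]
ee_rot: [0.0, 0.408, 0.913, 0.0]
contact_force: [0.3, -0.4, -0.6]
width: 0.0854
```

```bash
python3 - <<'E'
from fit import *
s=telemetry.get_state(); print(s["clock"],s["position"],s["contact_force"],s["moment"],s["width"])
P,im=shot("wrist","w10")
E
```

```text
12.1 [ 0.47391848 -0.28099225  0.05961207] [ 0.2764415  -0.35999512 -0.64261138] [ 0.01415208 -0.01558791 -0.00337076] 0.08535482929564034
```

View pics/w10.png

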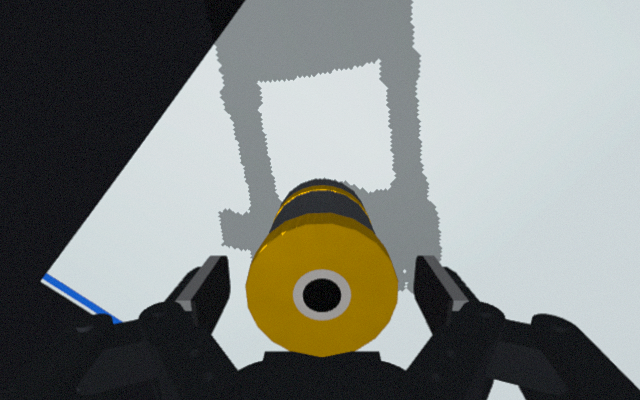

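The lid is released and rests flush on the pot, with its dot at (322,294). I'll rise and check the seat from above.

>>> arm_command(steps=[[[0, 0, 0], [0, 0, 15], 0], [[0, 0, 0], [0, 0, 35], 0], [[0, 0, 0], [0, 0, 45], 0], [[0, 0, 0], [0, 0, 45], 0], [[0, 0, 0], [0, 0, 25], 0], [[0, 0, 0], [0, 0, 5], 0], [[0, 0, 0], [0, 0, 0], 0], [[0, 0, 0], [0, 0, 0], 0]])

```text
clock: 13.15
position: [0.4732, -0.2804, 0.2282]
ee_rot: [-0.001, 0.408, 0.913, 0.0]
contact_force: [0.2, -0.1, -0.4]
width: 0.0853
```

```bash
python3 - <<'E'
from fit import *
s=telemetry.get_state(); print(s["clock"],s["position"],s["contact_force"])
P,im=shot("wrist","w11"); _,a=shot("side","s11"); shot("top","t11")
g=cv2.cvtColor(im,cv2.COLOR_BGR2GRAY); n,l,st,c=cv2.connectedComponentsWithStats((g<50).astype(np.uint8))
for i in range(1,n):
    if 80<st[i,4]<700: print(st[i],c[i],toz(P,[c[i]],.089))
G=gray(im); cc=[.4738,-.2819]
for i in range(3): o=edge(P,G,cc,.089,.032,1); cc=o[:2]
print("disc",o)
a=cv2.resize(a[300:400,260:400],(560,400),interpolation=cv2.INTER_CUBIC); b=cv2.resize(im[100:300,240:400],(320,400))
cv2.imwrite("pics/c11.png",np.hstack([a,b])[:,:800])
E
```

```text
13.15 [ 0.47316562 -0.28040311  0.2282161 ] [ 0.24076742 -0.10306174 -0.36509297]
[561   0  35  21 432] [574.71759259  10.02777778] [[ 0.52270052 -0.04044121  0.089     ]]
[315 186  15  14 178] [321.80337079 192.56741573] [[ 0.47393179 -0.28218803  0.089     ]]
[559 242  19  17 145] [566.27586207 248.46206897] [[ 0.68780173 -0.16580586  0.089     ]]
disc [ 0.46984292 -0.27999671  0.03450896]
```

View pics/c11.png

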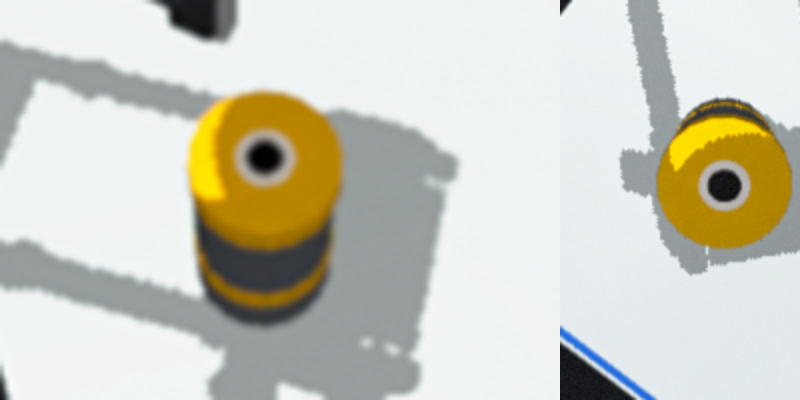

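View pics/s11.png

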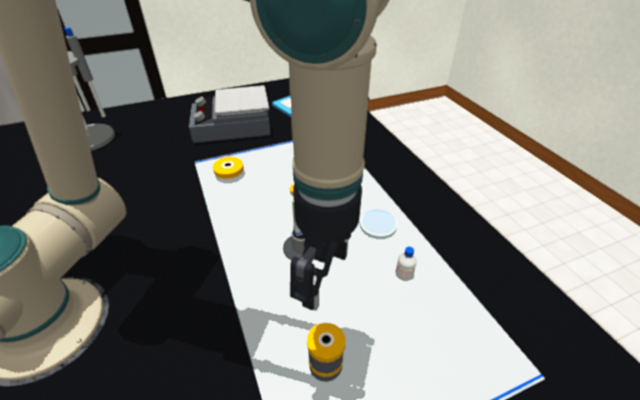

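The lid sits flush and level, with its dot at (0.4739, -0.2822). In the wrist image that is (322,193). Next I'll go above the probe.

>>> arm_command(steps=[[[0, 0, 0], [0, 0, 30], 0], [[0, 0, 0.104], [5, 30, 27], 0], [[0, 0, 0.104], [8, 40, 0], 0], [[0, 0, 0.104], [8, 40, 0], 0], [[0, 0, 0.104], [8, 40, 0], 0], [[0, 0, 0.104], [8, 40, 0], 0], [[0, 0, 0.104], [8, 40, 0], 0], [[0, 0, 0.104], [7, 30, 0], 0], [[0, 0, 0.107], [3, 16, 0], 0], [[0, 0, 0], [0, 0, 0], 0], [[0, 0, 0], [0, 0, 0], 0]])

```text
clock: 14.68
position: [0.5287, -0.0055, 0.2863]
ee_rot: [-0.0, 0.003, 1.0, -0.0]
contact_force: [0.4, -0.4, -0.1]
width: 0.0856
```

```bash
python3 - <<'E'
from fit import *
s=telemetry.get_state(); print(s["clock"],s["position"],s["ee_rot"],s["qpos"])
P,im=shot("wrist","w12"); print(proj(P,[[.529,-.004,.144],[.529,-.004,.05],[.529,-.004,0]]))
E
```

```text
14.675 [ 0.52868354 -0.00553252  0.28625698] [-4.25603772e-04  3.22265567e-03  9.99994689e-01 -2.34027844e-04] [-1.41702408e-01  1.79402010e-01  1.49987558e+00 -5.84460139e-04
  1.46309353e+00 -1.70599036e+00]
[[323.77302003 190.41804329]
 [323.30494801 171.08620934]
 [323.13559619 164.08870667]]
```

View pics/w12.png

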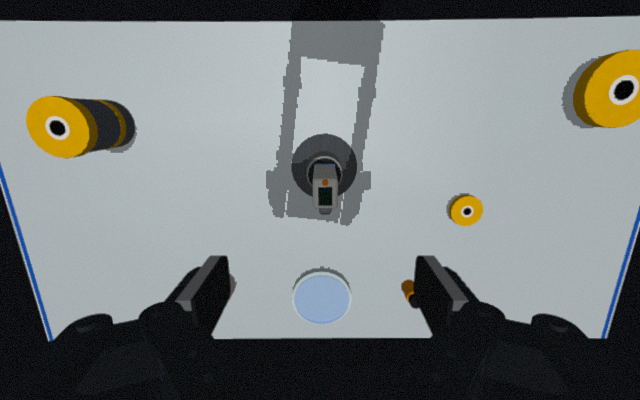

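```bash
python3 - <<'E'
from fit import *
im=cv2.imread("pics/w12.png"); cv2.imwrite("pics/c12.png",cv2.resize(im[125:225,275:375],(600,600),interpolation=cv2.INTER_CUBIC))
P=np.load("pics/w12.npy",allow_pickle=True).item()
G=gray(im)
for z,r in [(.006,.045)]:
    c=[.529,-.004]
    for i in range(3): o=edge(P,G,c,z,r,1); c=o[:2]
    print("foot",o)
E
```

```text
foot [ 0.53177589 -0.0031498   0.04455911]
```

View pics/c12.png

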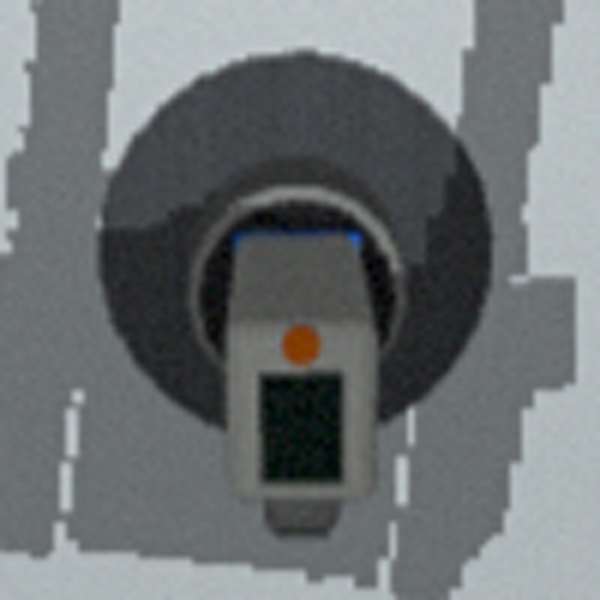

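```bash
python3 - <<'E'
from fit import *
P=np.load("pics/w12.npy",allow_pickle=True).item()
uv=lambda x,y:[275+(x+.5)/6-.5,125+(y+.5)/6-.5]
print(toz(P,[uv(302.5,409.5),uv(227,330),uv(378,330),uv(240,497),uv(372,497),uv(302,322),uv(302,497)],.144).round(4))
print("rim c",toz(P,[uv(300,295)],.05))
E
```

```text
[[ 0.5313 -0.0029  0.144 ]
 [ 0.5186 -0.0145  0.144 ]
 [ 0.5187  0.0088  0.144 ]
 [ 0.5456 -0.0128  0.144 ]
 [ 0.5458  0.0081  0.144 ]
 [ 0.5174 -0.0029  0.144 ]
 [ 0.5457 -0.003   0.144 ]]
rim c [[ 0.532323  -0.0024488  0.05     ]]
```

The wrist view shows the probe upright, with the handle top at (325,193) and the display bulge at (325,211), towards +x. Handle faces lie along ±y, at (0.5315, -0.003). Jaws are already along y, so I'll descend.

>>> arm_command(steps=[[[0, 0, 0], [2, 2, -30], 0], [[0, 0, 0], [1, 0.5, -45], 0], [[0, 0, 0], [0, 0, -35], 0], [[0, 0, 0], [0, 0, -15], 0], [[0, 0, 0], [0, 0, 0], 0], [[0, 0, 0], [0, 0, 0], 0]])

```text
clock: 15.48
position: [0.5331, -0.0029, 0.1631]
ee_rot: [0.001, 0.003, 1.0, -0.0]
contact_force: [0.7, 0.3, 0.6]
width: 0.0857
```

```bash
python3 - <<'E'
from fit import *
s=telemetry.get_state(); print(s["clock"],s["position"],s["ee_rot"])
P,im=shot("wrist","w13")
E
```

```text
15.475 [ 0.53308519 -0.00285402  0.16308477] [ 1.45392981e-03  2.67653166e-03  9.99995347e-01 -1.70793466e-04]
```

View pics/w13.png

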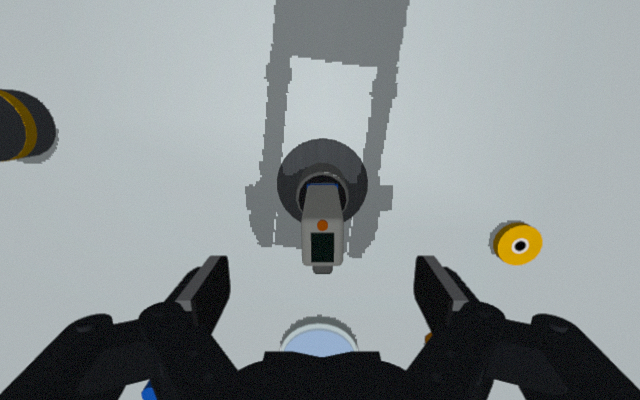

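The handle is at col 322, the same as the jaw centre. I'll go down and grip.

>>> arm_command(steps=[[[0, 0, 0], [-1, 0, -20], 0], [[0, 0, 0], [0, 0, -30], 0], [[0, 0, 0], [0, 0, -18], 0], [[0, 0, 0], [0, 0, -7], 0], [[0, 0, 0], [0, 0, 0], 0], [[0, 0, 0], [0, 0, 0], 80], [[0, 0, 0], [0, 0, 0], 130], [[0, 0, 0], [0, 0, 0], 180], [[0, 0, 0], [0, 0, 0], 220], [[0, 0, 0], [0, 0, 0], 255], [[0, 0, 0], [0, 0, 0], 255]], newtons=50)

```text
clock: 16.9
position: [0.5312, -0.0025, 0.0871]
ee_rot: [0.0, 0.002, 1.0, -0.0]
contact_force: [-1.0, -0.5, 5.0]
width: 0.0237
```

```bash
python3 - <<'E'
from fit import *
s=telemetry.get_state(); print(s["clock"],s["position"],s["ee_rot"],s["contact_force"],s["moment"],s["width"])
P,im=shot("wrist","w14")
E
```

```text
16.9 [ 0.53117249 -0.0025305   0.08706348] [ 4.11863907e-04  2.39329421e-03  9.99997050e-01 -3.95871993e-05] [-1.03720653 -0.52568682  5.03902947] [ 0.01647754  0.12858696 -0.04860685] 0.023689123570596424
```

View pics/w14.png

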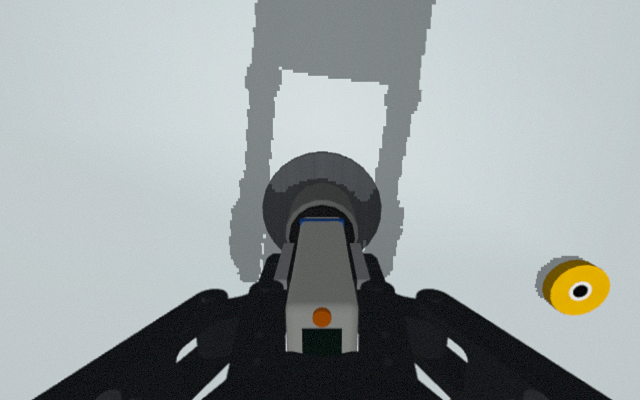

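>>> arm_command(steps=[[[0, 0, 0], [0, 0, 3], 255], [[0, 0, 0], [0, 0, 10], 255], [[0, 0, 0], [0, 0, 25], 255], [[0, 0, 0], [0, 0, 35], 255], [[0, 0, 0], [0, 0, 30], 255], [[0, 0, 0], [0, 0, 12], 255], [[0, 0, 0], [0, 0, 0], 255], [[0, 0, 0], [0, 0, 0], 255]])

```text
clock: 17.95
position: [0.5299, -0.0023, 0.2002]
ee_rot: [-0.001, 0.002, 1.0, 0.0]
contact_force: [-0.9, 0.1, -1.9]
width: 0.0234
```

```bash
python3 - <<'E'
from fit import *
s=telemetry.get_state(); print(s["clock"],s["position"],s["ee_rot"],s["contact_force"],s["moment"],s["width"])
P,im=shot("wrist","w15"); _,a=shot("side","s15"); _,b=shot("top","t15")
cv2.imwrite("pics/c15.png",np.hstack([cv2.resize(a[120:280,240:360],(450,600)),cv2.resize(im[180:380,270:370],(300,600))]))
E
```

```text
17.95 [ 0.52990231 -0.00231472  0.20024006] [-1.39096065e-03  2.41238717e-03  9.99996094e-01  2.40744392e-04] [-0.88585621  0.11916906 -1.87022074] [0.00831693 0.02051831 0.02506692] 0.023426704029080123
```

View pics/c15.png

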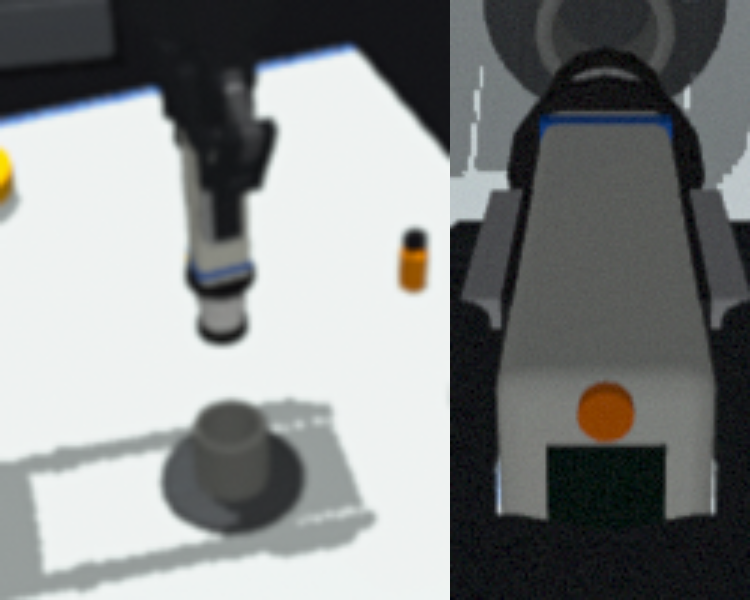

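The probe is clear of its stand, upright in the side view, and the force reads about its own weight. I'll carry it over the lid.

>>> arm_command(steps=[[[0, 0, 0], [-3, -15, 0], 255], [[0, 0, 0], [-8, -35, 0], 255], [[0, 0, 0], [-9, -45, 0], 255], [[0, 0, 0], [-9, -45, 0], 255], [[0, 0, 0], [-9, -45, 0], 255], [[0, 0, 0], [-9, -45, 0], 255], [[0, 0, 0], [-7, -30, 0], 255], [[0, 0, 0], [-2.5, -14, 0], 255], [[0, 0, 0], [-1, -5.5, 0], 255], [[0, 0, 0], [0, 0, 0], 255], [[0, 0, 0], [0, 0, 0], 255], [[0, 0, 0], [0, 0, 0], 255]])

```text
clock: 19.6
position: [0.4736, -0.281, 0.2017]
ee_rot: [0.0, 0.002, 1.0, 0.0]
contact_force: [0.5, 0.8, -1.2]
width: 0.0236
```

```bash
python3 - <<'E'
from fit import *
s=telemetry.get_state(); print(s["clock"],s["position"],s["ee_rot"],s["contact_force"],s["moment"],s["width"])
P,im=shot("wrist","w16"); _,a=shot("side","s16"); _,b=shot("top","t16")
cv2.imwrite("pics/c16.png",np.hstack([cv2.resize(a[240:400,255:395],(525,600),interpolation=cv2.INTER_CUBIC),cv2.resize(im[150:350,275:365],(270,600))]))
cv2.imwrite("pics/c16t.png",cv2.resize(b[190:310,390:510],(600,600),interpolation=cv2.INTER_CUBIC))
E
```

```text
19.6 [ 0.4736315  -0.28104154  0.20173277] [6.30285622e-05 1.73272597e-03 9.99998488e-01 1.31910334e-04] [ 0.46994653  0.7802957  -1.21402272] [ 0.05331967 -0.04794767 -0.03170927] 0.02358547429034853
```

View pics/c16.png

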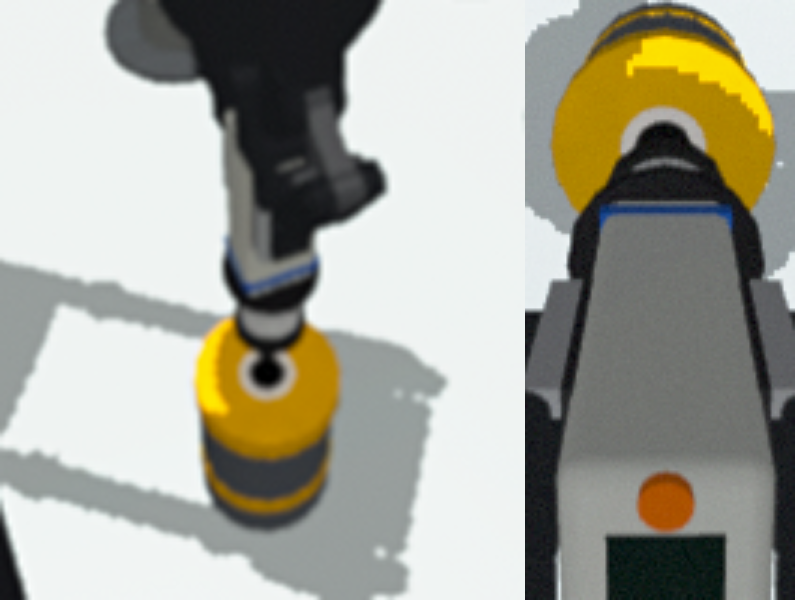

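View pics/c16t.png

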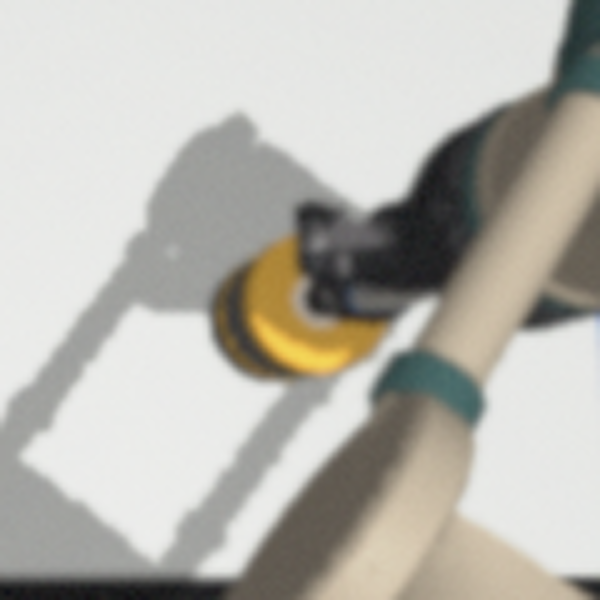

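```bash
python3 - <<'E'
from fit import *
P=imaging.camera_params("side"); print(proj(P,[[.4739,-.2815,.1266],[.4739,-.2815,.1316],[.4739,-.2822,.089]]))
a=cv2.imread("pics/s16.png"); g=cv2.cvtColor(a,cv2.COLOR_BGR2GRAY)
for r in range(322,338,2): print(r,g[r,312:344].tolist())
E
```

```text
[[325.4864596  326.96172259]
 [325.51642014 325.21537983]
 [325.4405742  339.85731729]]
322 [239, 241, 242, 242, 232, 178, 106, 81, 82, 68, 53, 40, 36, 33, 27, 25, 28, 32, 39, 47, 56, 73, 87, 118, 193, 242, 245, 242, 242, 242, 242, 242]
324 [173, 179, 186, 190, 170, 115, 70, 91, 119, 129, 127, 121, 116, 112, 107, 106, 108, 114, 121, 130, 134, 129, 105, 97, 173, 238, 245, 243, 243, 242, 242, 242]
326 [172, 192, 200, 193, 167, 104, 50, 64, 103, 129, 137, 138, 138, 140, 142, 144, 144, 143, 143, 144, 139, 117, 76, 60, 114, 177, 216, 234, 241, 241, 241, 241]
328 [202, 198, 182, 157, 133, 104, 59, 30, 50, 82, 107, 125, 135, 138, 139, 143, 142, 139, 132, 117, 92, 58, 38, 65, 106, 128, 140, 154, 167, 174, 176, 177]
330 [206, 191, 156, 134, 131, 122, 96, 62, 32, 21, 31, 47, 60, 67, 71, 75, 73, 66, 53, 34, 22, 30, 61, 99, 127, 134, 134, 132, 131, 135, 145, 152]
332 [194, 165, 137, 133, 133, 133, 130, 118, 94, 69, 50, 34, 19, 15, 16, 15, 20, 25, 31, 40, 62, 91, 117, 130, 134, 133, 133, 132, 130, 131, 136, 144]
334 [189, 154, 133, 133, 133, 132, 133, 138, 150, 157, 149, 116, 67, 30, 19, 43, 83, 121, 140, 141, 137, 133, 135, 135, 134, 134, 134, 133, 132, 132, 131, 135]
336 [170, 140, 133, 133, 133, 133, 140, 157, 170, 163, 130, 84, 41, 13, 8, 23, 58, 108, 152, 171, 167, 150, 135, 134, 134, 134, 134, 134, 133, 132, 132, 132]
```

>>> arm_command(steps=[[[0, 0, 0], [0, -0.6, -8], 255], [[0, 0, 0], [0, 0, -10], 255], [[0, 0, 0], [0, 0, -8], 255], [[0, 0, 0], [0, 0, -4], 255], [[0, 0, 0], [0, 0, 0], 255], [[0, 0, 0], [0, 0, 0], 255], [[0, 0, 0], [0, 0, 0], 255]])

```text
clock: 20.62
position: [0.4736, -0.2827, 0.172]
ee_rot: [0.0, 0.002, 1.0, -0.0]
contact_force: [-0.3, -0.1, -1.6]
width: 0.0231
```

```bash
python3 - <<'E'
from fit import *
s=telemetry.get_state(); print(s["clock"],s["position"],s["ee_rot"],s["contact_force"],s["moment"],s["width"])
P,im=shot("wrist","w17"); _,a=shot("side","s17")
cv2.imwrite("pics/c17.png",np.hstack([cv2.resize(a[260:400,265:385],(514,600),interpolation=cv2.INTER_CUBIC),cv2.resize(im[150:350,275:365],(270,600))]))
E
```

```text
20.625 [ 0.47356433 -0.28269297  0.17198537] [ 3.20651858e-04  2.40199628e-03  9.99997048e-01 -1.80004097e-04] [-0.34505949 -0.05725647 -1.6409922 ] [-0.03596128 -0.0118499  -0.03813769] 0.023073139779586985
```

View pics/c17.png

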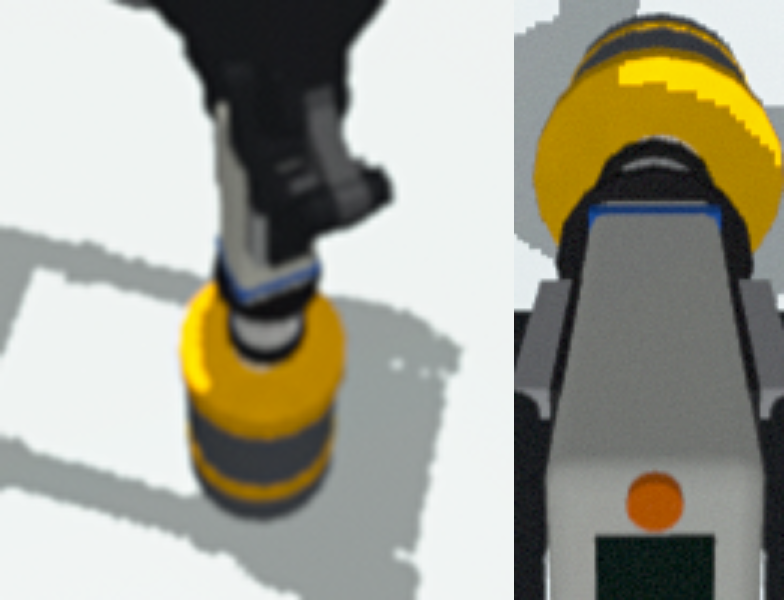

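The guard is a few mm above the dot and centred to about 1 mm. I'll approach in small steps and watch the force.

>>> arm_command(steps=[[[0, 0, 0], [-0.4, 0.8, -2], 255], [[0, 0, 0], [0, 0, -2], 255], [[0, 0, 0], [0, 0, -2], 255], [[0, 0, 0], [0, 0, 0], 255], [[0, 0, 0], [0, 0, 0], 255]])

```text
clock: 21.35
position: [0.473, -0.2818, 0.1656]
ee_rot: [0.0, 0.002, 1.0, 0.0]
contact_force: [0.3, -0.0, -0.9]
width: 0.0235
```

>>> arm_command(steps=[[[0, 0, 0], [0, 0, -1], 255], [[0, 0, 0], [0, 0, 0], 255], [[0, 0, 0], [0, 0, 0], 255]])

```text
clock: 21.72
position: [0.473, -0.2817, 0.1646]
ee_rot: [0.0, 0.002, 1.0, 0.0]
contact_force: [0.6, -0.0, -1.3]
width: 0.0238
```

>>> arm_command(steps=[[[0, 0, 0], [0, 0, -1], 255], [[0, 0, 0], [0, 0, 0], 255], [[0, 0, 0], [0, 0, 0], 255]])

```text
clock: 22.1
position: [0.4731, -0.2818, 0.1637]
ee_rot: [0.0, 0.002, 1.0, -0.0]
contact_force: [0.2, -0.5, -1.4]
width: 0.0234
```

>>> arm_command(steps=[[[0, 0, 0], [0.5, -0.2, -0.5], 255], [[0, 0, 0], [0, 0, -0.5], 255], [[0, 0, 0], [0, 0, 0], 255], [[0, 0, 0], [0, 0, 0], 255]])

```text
clock: 22.6
position: [0.4734, -0.2819, 0.1627]
ee_rot: [-0.0, 0.002, 1.0, 0.0]
contact_force: [-1.1, -0.0, 0.5]
width: 0.0238
```

```bash
python3 - <<'E'
from fit import *
for i in range(6):
    s=telemetry.get_state(); print(s["clock"],s["position"].round(4),s["contact_force"].round(2)); imaging.get_image("side")
E
```

```text
22.6 [ 0.4734 -0.2819  0.1627] [-1.14 -0.02  0.49]
22.65 [ 0.4734 -0.2819  0.1627] [-0.38 -0.38 -0.62]
22.7 [ 0.4733 -0.2819  0.1626] [-1.44  0.75 -0.44]
22.75 [ 0.4733 -0.2819  0.1626] [-0.82  0.86 -0.55]
22.8 [ 0.4734 -0.2819  0.1626] [-0.42 -0.42 -0.43]
22.85 [ 0.4734 -0.2819  0.1626] [-1.38  0.52  1.14]
```

>>> arm_command(steps=[[[0, 0, 0], [0, 0, -0.6], 255], [[0, 0, 0], [0, 0, -0.5], 255], [[0, 0, 0], [0, 0, 0], 255], [[0, 0, 0], [0, 0, 0], 255], [[0, 0, 0], [0, 0, 0], 255]])

```text
clock: 23.52
position: [0.4735, -0.2819, 0.1616]
ee_rot: [0.0, 0.002, 1.0, 0.0]
contact_force: [-0.6, 0.4, 1.9]
width: 0.0234
```

```bash
python3 - <<'E'
from fit import *
F=[]
for i in range(16):
    s=telemetry.get_state(); F.append(s["contact_force"]); imaging.get_image("side")
print(s["clock"],s["position"].round(4),s["ee_rot"],np.mean(F,0),np.std(F,0),s["width"])
P,im=shot("wrist","w20"); _,a=shot("side","s20")
cv2.imwrite("pics/c20.png",np.hstack([cv2.resize(a[260:400,265:385],(514,600),interpolation=cv2.INTER_CUBIC),cv2.resize(im[150:350,275:365],(270,600))]))
E
```

```text
24.275 [ 0.4735 -0.2819  0.1615] [1.64014743e-05 2.39976500e-03 9.99997120e-01 3.33373363e-05] [-1.13732507  0.46457744  1.51738784] [0.51109866 0.51958028 0.36214361] 0.0235160923045715
```

View pics/c20.png

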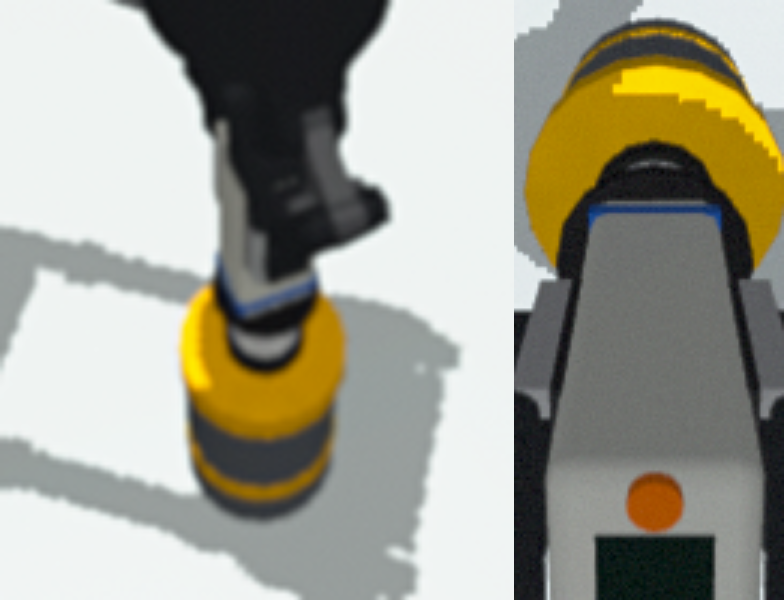

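The ring and dot are fully hidden under the guard in both the side and wrist views. Net press is about 3 N, which is roughly 2.5 mm of guard travel. Handing in.

```bash
python3 - <<'E'
from rig import manip, telemetry
print(manip.sign_off()); s=telemetry.get_state(); print(s["clock"],s["position"],s["contact_force"],s["width"])
E
```

```text
the job is handed in; nothing more can be done
None
the job is handed in; nothing more can be done
```

The lid is on the pot and the job is handed in with the probe still held on the dot, at about 24 s of the 61 s allowed. No verdict was reported.

- **Lid:** I took the middle-sized lid (about 64 mm across) and lowered it into the pot while still gripped. I let go only once most of its weight was on the pot. From above and from the side it looked flush and level, with the dot at about (0.474, -0.282), within about 1 mm of the measured pot centre.
- **Probe:** I lifted it straight out of its stand and lowered it onto the dot in small steps. The last averaged force showed a press of about 3 N, which I take to be about 2.5 mm of guard travel; the guard was not measured directly. The probe looked upright, and no dot or white ring was visible around it.
- **Checks that disagreed:** The side view put the probe about 1 mm further off centre than the arm's own position did, well inside the 7 mm limit. Automatic edge fits of the pot rim (top and side cameras) and of the lid's edge (wrist) were thrown off by the side walls. I used the wrist camera's fits of the pot rim and the dot instead.
- **Not checked:** I took no final measurement of the dish, bottle or spare vial. The gripper never went close to any of them.

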